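# Park the laundry caddy

## Robot

A 7-joint arm with a two-finger parallel gripper is mounted at the origin on the work surface. World frame = base frame: x ahead of the robot, y to its left, z up, the work surface at z = 0. Lengths are in m, angles in rad, forces in N, time in s.
With the tool pointing down it reaches from about 0.425 to 0.95 m from the base axis. Payload 4.7 kg.
Tool frame: the origin (TCP) lies midway between the tips of the shut fingers; the grasp point (between the pads) lies 19 mm behind it (env.grip_point_offset is the distance from the TCP to the grasp point, in m); z points along the fingers, y is the line along which they close (so a half turn about z gives the same grasp; the last joint's range is limited). The gripper opens to 87 mm and grips with 3 to 60 N. Pads are 19 mm wide; open, the fingers measure 117 mm over their backs; the gripper's body (75 mm by 190 mm) begins 51 mm behind the grasp point.
Start: joints at [-1.353, 0.469, -0.049, 1.532, 0.024, 1.141, -0.082], TCP at [0.165, 0.655, 0.223] pointing down, gripper open.
Joint ranges: [-2.59, 2.59], [-0.33, 1.99], [-1.39, 1.29], [0.1, 2.45], [-1.04, 4.18], [0.21, 1.99], [-2.66, 2.66]. Speed limits (rad/s): [2.57, 2.57, 3.14, 3.14, 3.14, 3.14, 3.14].

## Interface

Orientations are given as a unit quaternion [x, y, z, w].
In Python, from station import env, imaging, sense gives the robot as it stands (env), with the cameras (imaging) and the readings as plain functions.
- The arm moves only by the tool jog_arm, called after "Request:" by a JSON object that holds its "fn" and its "kwargs", one argument or row to a line. Schema: {"type":"object","properties":{"increments":{"type":"array","items":{"type":"array","prefixItems":[{"type":"number"},{"type":"array","items":{"type":"number"},"minItems":3,"maxItems":3},{"type":"number"}],"minItems":3,"maxItems":3},"minItems":1,"maxItems":20},"grip_force":{"type":"number"},"only":{"type":"string"},"quiet":{"type":"boolean"},"lines":{"type":"string"}},"required":["increments"],"additionalProperties":false}. increments is a list of rows, 1 to 20 of them, each written [opening, [dx, dy, dz], turn]: the finger opening in m, then dx, dy, dz in shares of the most that a row can go, 1 being 50 mm, then a turn about the tool's z in normalised numbers (1 is pi rad); each row shifts and turns the commanded pose from where the row before left it, along the tool's axes as they then stand; what a row does not reach is not made up. A row lasts 1/10 s, in which the tool goes at most 0.05 m and 0.15 rad, less where a joint would pass 70% of its speed; a pose out of reach is approached as far as the arm can. The fingers move at their own pace and stop on an object; grip_force is the grip in N (left out, the last holds). Time passes only in rows, so rows that do not move let the fingers close. The tool returns the time, the measured TCP pose, the force, the opening and the grip force at its end. only (a regular expression) keeps the lines of the reply that match it, lines (a string "A,B") keeps lines A to B, and quiet returns only ok. Input that does not fit is refused with a message, and nothing moves.
- sense(): the state, without advancing time (a new reading comes with each control period).
- imaging.capture(name): name is "scene" or "top"; returns a dict with "frame" (420x560x3 uint8, red, green, blue), "camera_matrix" (3x3 intrinsics, pixels), "k1" (the pictures are not rectified: a ray, as slopes to the right and down, at radius r is drawn at 1 + k1 r^2 times it, then the intrinsics apply), "T" (4x4, takes a point from camera to world coordinates). Camera axes: x right, y down, z forward; pixel columns grow to the right and rows downward; lengths in m; the calibration is good to about 2 mm. A picture is of the moment at which its call begins. There is no depth.
- env.job_done(): hands the job in; it is judged then, once.
The state is a dict: "clock": time; "joint_positions": joint angles; "joint_vel": joint speeds; "tau": joint torques, N m; "tool_pos": TCP position; "ee_rot": TCP orientation; "force": force on the tool from outside, world axes, zero at the start; "moment": the same for the moment, N m; "opening": finger opening in m; "gripper_force": force on a finger pad.
Only numpy, scipy, OpenCV 4.12 (cv2) and the standard library are available. Lean on these libraries where they do the work, as an engineer would, in place of code of your own. Each camera call takes 0.05 s, during which the arm holds its last target. There are 200 camera calls.

## Task

Push the little wheeled laundry caddy nose first, far enough for its two front castors to swing round and trail straight; then steer it into the coral parking mark so that it stands centred and square between the stripes, nose towards the broad band, castors still trailing straight. Keep it on its wheels the whole way, let go, and leave everything else on the counter where it is.

Things in the scene. Friction and masses are not known exactly. Their poses are not given: they have to be found in the camera images.
- caddy: white wheeled laundry caddy, 218 mm long, 156 mm wide over the front castors, 0.6 to 1 kg, bottles fixed in its tray. Origin on the counter (z = 0 on its wheels) under its middle; +x to its nose (coral front wall), +z up. Tray 100 mm wide, x = -75 to +95 mm; bottles up to 130 mm high, all ahead of x = -35 mm. Rolling takes under 1 N; it stays where let go
- caddy_axle (a point): middle of the rear axle, 55 mm behind the caddy's origin, 18 mm up. The two rear wheels (36 mm diameter, at y = +-60 mm) only roll straight ahead and do not swivel; pushed sideways they skid. The caddy turns about this point
- caddy_handle (a point): middle of the push handle: a level bar across the caddy (along its y), with a 16 mm thick black sleeve 50 mm long in its middle, 72 mm clear between its coral uprights, 115 mm behind the caddy's origin, 150 mm above the counter. Pinch it from above, fingers closing along the caddy's x
- castor_left_wheel (a point): wheel centre of the left front castor. Its swivel axis is upright at x = +70, y = +65 mm in the caddy's frame; the wheel (36 mm diameter) hangs 24 mm off that axis. Trailing straight it is at x = +46, y = +65 mm; at the start it is swung far round
- castor_right_wheel (a point): the same for the right front castor: swivel axis at x = +70, y = -65 mm; trailing straight the wheel is at x = +46, y = -65 mm
- caddy_nose (a point): middle of the caddy's nose, 95 mm ahead of its origin, 45 mm up
- bay: flat coral tape parking mark on the counter, no height: two side stripes 230 mm long, 200 mm apart inside, a broad band across the nose end (inner edge 115 mm from the middle), open at the entry end, a small diamond in the middle. Origin: the middle; +x points from the open end to the banded end, the way the caddy's nose must point
- softener: bystander: blue softener bottle with white cap, 68 mm diameter, 190 mm tall, standing; origin at its underside
- peg_jar: bystander: glass jar with wooden lid, 80 mm diameter, 110 mm tall, standing; origin at its underside
- dosing_cup: bystander: white plastic cup, 64 mm diameter, 65 mm tall, standing; origin at its underside
- plant_pot: bystander: terracotta pot with a green plant, 84 mm diameter, about 130 mm tall, standing; origin at its underside
- soap_block: bystander: tan block of soap, 100 x 65 x 35 mm; origin at its underside
- scrub_brush: bystander: wooden scrubbing brush lying bristles down, 150 x 55 x 42 mm; origin at its underside
- stain_can: bystander: orange can, 64 mm diameter, 130 mm tall, standing; origin at its underside

How it is judged:
By the outcome, as a careful person would: the job done as asked, in the order asked, and still so for the second after the job is handed in, with the robot touching nothing.
It also fails if it takes over 45 s, if anything falls off the work surface, if the arm or the gripper's body presses on something with over 40 N, if the wrist force passes 120 N, or if a joint passes its speed limit or range.

## Working session

There is one attempt and no reset: what is moved stays moved. The work goes in short steps, Python scripts to look and compute and a tool call to move; the robot and the scene stay as the last step left them, time stands still between calls to the robot, and variables do not carry over. Pictures are saved under pics/ and viewed, at most 10 in all, crops included, and the job is handed in when it is done.

```bash
ls; mkdir -p pics
```

Run:
```python
from station import env, imaging, sense
import cv2,numpy as np
for n in("scene","top"):
    c=imaging.capture(n);cv2.imwrite(f"pics/{n}0.png",c["frame"][:,:,::-1]);np.save(f"{n}0.npy",c,allow_pickle=True)
    print(n,c["camera_matrix"].tolist(),c["k1"],np.round(c["T"],3).tolist())
s=sense();print(s["clock"],s["tool_pos"],s["ee_rot"],s["force"],s["opening"],env.grip_point_offset)
```

```text
pics
station.py
scene [[412.9344579791456, 0.0, 282.7995061731608], [0.0, 412.9344579791456, 209.64074366828885], [0.0, 0.0, 1.0]] -0.12694645521138864 [[0.795, 0.479, -0.372, 0.979], [0.607, -0.64, 0.471, -0.479], [-0.012, -0.6, -0.8, 1.073], [0.0, 0.0, 0.0, 1.0]]
top [[527.9162745521838, 0.0, 279.6156546707636], [0.0, 527.9162745521838, 202.21662678947655], [0.0, 0.0, 1.0]] 0.023621438260411482 [[-0.053, -0.977, 0.207, 0.221], [-0.999, 0.052, -0.011, 0.078], [0.0, -0.207, -0.978, 1.565], [0.0, 0.0, 0.0, 1.0]]
0.1 [0.16477746 0.65402576 0.22155783] [ 1.23084041e-01  9.92395833e-01 -9.07178208e-04 -8.31741550e-05] [-0.54186347  0.23880547 -0.84825472] 0.08684951974366362 0.0187
```

View pics/scene0.png

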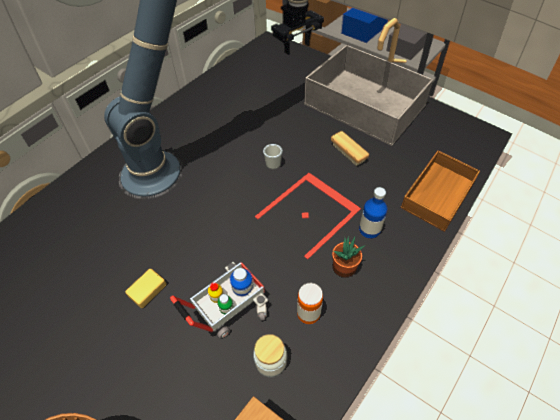

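View pics/top0.png

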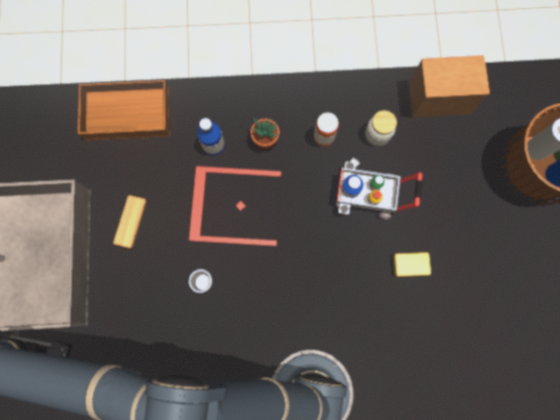

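The scene view shows the caddy at about (230,295), with its handle at (190,315) and nose up and to the right. The bay's diamond is at (305,215). In the top view the caddy is at (370,190), handle at (419,190), nose to the left, and the bay diamond at (240,206).

Create h.py:
```python
import cv2,numpy as np
from station import env, imaging, sense
def ray(c,p):
    q=cv2.undistortPoints(np.array(p,float).reshape(-1,1,2),c["camera_matrix"],np.array([c["k1"],0,0,0.]))[:,0]
    d=np.c_[q,np.ones(len(q))]@c["T"][:3,:3].T
    return c["T"][:3,3],d
def plane(c,p,z):
    o,d=ray(c,p);return o+d*((z-o[2])/d[:,2])[:,None]
def tri(c1,p1,c2,p2):
    o1,d1=ray(c1,[p1]);o2,d2=ray(c2,[p2]);d1=d1[0];d2=d2[0]
    t=np.linalg.lstsq(np.c_[d1,-d2],o2-o1,rcond=None)[0]
    a=o1+d1*t[0];b=o2+d2*t[1];return (a+b)/2,np.linalg.norm(a-b)
def load(n):return np.load(n,allow_pickle=True).item()
def coral(c):
    h=cv2.cvtColor(c["frame"],cv2.COLOR_RGB2HSV)
    return (((h[...,0]<9)|(h[...,0]>172))&(h[...,1]>130)&(h[...,2]>110)).astype(np.uint8)
def blobs(m,a=6):
    n,l,s,ce=cv2.connectedComponentsWithStats(m,connectivity=8)
    return [(i,s[i].tolist(),ce[i].round(1).tolist()) for i in range(1,n) if s[i,4]>=a],l
```

Run:
```python
from h import *
a=load("scene0.npy");b=load("top0.npy")
for c in(a,b):
    for x in blobs(coral(c))[0]:print(x)
f=a["frame"][250:350,160:285];g=b["frame"][150:230,325:435]
f=cv2.resize(f,(500,400),interpolation=2);g=cv2.resize(g,(550,400),interpolation=2)
cv2.imwrite("pics/cs.png",np.hstack([f,g])[:,:,::-1][:, :])
im=np.hstack([cv2.resize(f,(375,300)),cv2.resize(g,(412,300))]);cv2.imwrite("pics/c1.png",im[:,:,::-1])
```

```text
(1, [255, 173, 106, 86, 1164], [317.7, 206.0])
(2, [302, 212, 7, 6, 39], [305.1, 214.7])
(5, [241, 263, 7, 7, 21], [243.8, 266.2])
(8, [251, 273, 12, 14, 54], [256.5, 280.6])
(9, [210, 283, 8, 8, 51], [213.6, 286.3])
(10, [170, 295, 25, 14, 111], [180.9, 301.5])
(13, [186, 316, 27, 15, 133], [197.1, 324.0])
(11, [191, 167, 55, 60, 619], [204.3, 186.4])
(12, [245, 170, 12, 4, 21], [249.4, 172.0])
(17, [401, 172, 22, 10, 99], [413.2, 177.0])
(20, [374, 192, 6, 6, 32], [376.5, 194.5])
(21, [398, 197, 22, 13, 107], [411.0, 203.9])
(26, [190, 229, 4, 10, 12], [190.6, 232.9])
```

View pics/c1.png

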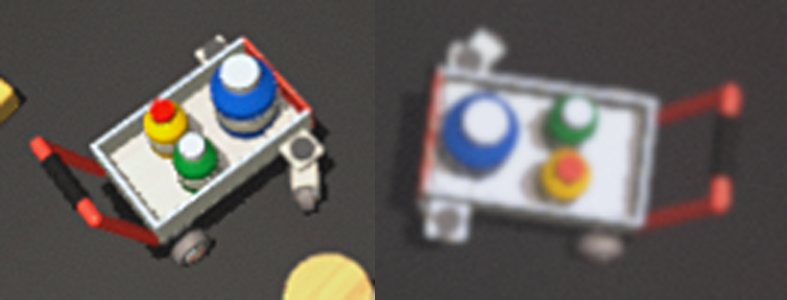

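The crop shows the handle's sleeve at scene pixel (182,310) and top pixel (419,189). Both castors are swung sideways, with the right one's wheel pointing outwards.

Run:
```python
from h import *
a=load("scene0.npy");b=load("top0.npy")
L=tri(a,(173,299),b,(417.4,201.7));R=tri(a,(190,320.7),b,(420.1,175.9));M=tri(a,(181.7,310),b,(418.7,188.9))
print("L,R,M",L,R,M)
d=L[0]-R[0];print("yaw from bar",np.arctan2(-d[0],d[1]))
# front wall top corners
# bay diamonds
for c,r in((a,(295,205,315,225)),(b,(230,195,252,217))):
    m=coral(c) if c is a else ((c["frame"][...,0]>110)&(c["frame"][...,1]<110)).astype(np.uint8)
    z=np.zeros_like(m);z[r[1]:r[3],r[0]:r[2]]=m[r[1]:r[3],r[0]:r[2]]
    y,x=np.nonzero(z);p=plane(c,[(x.mean(),y.mean())],0);print("diamond",len(x),p)
    # stripes rectified
    m2=m.copy()
    m2[r[1]:r[3],r[0]:r[2]]=0
    bl,l=blobs(cv2.morphologyEx(m2,cv2.MORPH_CLOSE,np.ones((3,3),np.uint8)),100)
    print(bl)
    i=[k for k,s,ce in bl if s[4]>500 and abs(ce[0]-(r[0]+0))<80][0]
    y,x=np.nonzero(l==i);P=plane(c,np.c_[x,y],0)[:,:2].astype(np.float32)
    print("rect",cv2.minAreaRect(P),cv2.boxPoints(cv2.minAreaRect(P)).tolist())
    # stripes: directions, use points near sides
    cen=p[0,:2]
    for s in(1,-1):
        q=P[(s*(P[:,0]-cen[0])>0.085)&(P[:,1]-cen[1]<0.10)]
        v=cv2.fitLine(q,2,0,.01,.01).ravel();print("stripe",s,v,len(q),"mid",q.mean(0))
for nm,c,pts,z in(("top",b,[(414,177)],.15),):pass
# caddy wheel approx in scene: right rear, castors
S=lambda u,v:(160+u/3,250+v/3)
print("castR pivot,wheel,rearR wheel",plane(a,[S(302,148)],.05),plane(a,[S(308,192)],.018),plane(a,[S(191,247)],.018))
T=lambda u,v:(325+(u-375)/3.745,150+v/3.75)
print("top: castR pivot,wheel, L pivot,rear L",plane(b,[T(468,60)],.05),plane(b,[T(490,46)],.018),plane(b,[T(446,220)],.05),plane(b,[T(601,246)],.018))
# bystanders from top view
for n,p,z in(("can",(326,125),.13),("jar",(383,123),.11),("plant",(264,133),.1),("soft",(206,125),.19),("cup",(200,281),.065),("soap",(412,264),.035),("brush",(130,221),.042)):print(n,plane(b,[p],z)[0].round(3))
```

```text
L,R,M (array([ 0.50152203, -0.31411906,  0.15240816]), np.float64(0.001037527656987234)) (array([ 0.57385831, -0.32883945,  0.15256045]), np.float64(0.0020410598390171127)) (array([ 0.53784454, -0.32149749,  0.1505896 ]), np.float64(0.0022711875651184373))
yaw from bar 1.3700381662160888
diamond 39 [[0.54974921 0.18018196 0.        ]]
[(1, [255, 173, 106, 86, 1166], [317.7, 206.0]), (8, [170, 295, 25, 14, 111], [180.9, 301.5]), (11, [186, 316, 27, 15, 133], [197.1, 324.0])]
rect ((0.5506560802459717, 0.19446444511413574), (0.26401814818382263, 0.23156455159187317), 83.4469223022461) [[0.4205649197101593, 0.07653133571147919], [0.6506165266036987, 0.05010436475276947], [0.6807472705841064, 0.3123975396156311], [0.45069563388824463, 0.3388245105743408]]
stripe 1 [0.11334763 0.99355537 0.65489763 0.16248865] 329 mid [0.6548976  0.16248865]
stripe -1 [0.11738433 0.9930866  0.4409883  0.17517324] 265 mid [0.44098818 0.17517327]
diamond 36 [[0.54799923 0.17871531 0.        ]]
[(6, [77, 80, 89, 55, 693], [113.8, 105.0]), (12, [525, 103, 35, 40, 251], [538.8, 118.6]), (17, [250, 118, 30, 29,
[... 543 characters left out ...]
 1 [0.11122396 0.9937954  0.65531844 0.16793156] 251 mid [0.65531856 0.1679315 ]
stripe -1 [0.11384033 0.99349904 0.44118717 0.17661619] 176 mid [0.44118717 0.17661618]
castR pivot,wheel,rearR wheel [[ 0.63821073 -0.15066559  0.05      ]] [[ 0.65909697 -0.17071439  0.018     ]] [[ 0.60951775 -0.27407504  0.018     ]]
top: castR pivot,wheel, L pivot,rear L [[ 0.64037291 -0.15428842  0.05      ]] [[ 0.6600264  -0.17797181  0.018     ]] [[ 0.51220269 -0.12672605  0.05      ]] [[ 0.4908538  -0.25233908  0.018     ]]
can [ 0.743 -0.084  0.13 ]
jar [ 0.748 -0.252  0.11 ]
plant [0.739 0.095 0.1  ]
soft [0.739 0.252 0.19 ]
cup [0.324 0.296 0.065]
soap [ 0.342 -0.312  0.035]
brush [0.51  0.5   0.042]
```

Units first: shifts go in shares of 50 mm and turns go in shares of pi rad. So -0.034 m is -0.68, -0.018 m is -0.36.

Request:
{"fn": "jog_arm", "kwargs": {
  "increments": [
    [0.06, [-0.68, -0.36, 0], 0],
    [0.06, [-0.68, -0.36, 0], 0],
    [0.06, [-0.68, -0.36, 0], 0],
    [0.06, [-0.68, -0.36, 0], 0],
    [0.06, [-0.68, -0.36, 0], 0],
    [0.06, [-0.68, -0.36, 0], 0],
    [0.06, [-0.68, -0.36, 0], 0],
    [0.06, [-0.68, -0.36, 0], 0],
    [0.06, [-0.68, -0.36, 0], 0],
    [0.06, [-0.68, -0.36, 0], 0]
  ],
  "grip_force": 15
}}

```text
clock: 1.1
tool_pos: [0.4514, 0.3956, 0.2222]
ee_rot: [0.123, 0.992, -0.0, -0.0]
force: [0.4, -0.1, 0.1]
opening: 0.0603
gripper_force: 0.0
```

Request:
{"fn": "jog_arm", "kwargs": {
  "increments": [
    [0.06, [-0.33, -0.846, 0], 0],
    [0.06, [-0.33, -0.846, 0], 0],
    [0.06, [-0.33, -0.846, 0], 0],
    [0.06, [-0.33, -0.846, 0], 0],
    [0.06, [-0.33, -0.846, 0], 0],
    [0.06, [-0.33, -0.846, 0], 0],
    [0.06, [-0.33, -0.846, 0], 0],
    [0.06, [-0.33, -0.846, 0], 0],
    [0.06, [-0.33, -0.846, 0], 0],
    [0.06, [-0.33, -0.846, 0], 0],
    [0.06, [-0.33, -0.846, 0], 0],
    [0.06, [-0.33, -0.846, 0], 0],
    [0.06, [0, 0, 0], 0],
    [0.06, [0, 0, 0], 0]
  ]
}}

```text
clock: 2.5
tool_pos: [0.5181, -0.1444, 0.2221]
ee_rot: [0.124, 0.992, 0.0, -0.001]
force: [0.1, 0.5, -0.4]
opening: 0.0597
gripper_force: 0.0
```

Create go.py:
```python
# displacement in tool axes from the measured pose to x y [yaw of tool y]
import sys,numpy as np
from scipy.spatial.transform import Rotation as R
from station import env, imaging, sense
s=sense();r=R.from_quat(s["ee_rot"]).as_matrix();t=[float(v) for v in sys.argv[1:]]
yaw=np.arctan2(r[1,1],r[0,1]);print("t",round(s["clock"],2),"pos",s["tool_pos"].round(4),"yaw",round(yaw,4),"F",np.round(s["force"],1))
print("tool d",(r.T@(np.array(t[:3])-s["tool_pos"])).round(4),"turn",round(-(t[3]-yaw),4))
```

```bash
python3 go.py .538 -.3215 .2216 1.371
```

```text
t 2.5 pos [ 0.5181 -0.1444  0.2221] yaw 1.3213 F [ 0.1  0.5 -0.4]
tool d [-0.063  -0.1667  0.0004] turn -0.0497
```

Converted, -0.0333 m is -0.666, 0.02 m is 0.4, -0.05 rad / 3.1416 = -0.0159.

Request:
{"fn": "jog_arm", "kwargs": {
  "increments": [
    [0.06, [-0.25, -0.666, 0], 0],
    [0.06, [-0.25, -0.666, 0], 0],
    [0.06, [-0.25, -0.666, 0], 0],
    [0.06, [-0.25, -0.666, 0], 0],
    [0.06, [-0.25, -0.666, 0], -0.0159],
    [0.06, [0, 0, 0.4], 0],
    [0.06, [0, 0, 0], 0],
    [0.06, [0, 0, 0], 0]
  ]
}}

```text
clock: 3.3
tool_pos: [0.5391, -0.3177, 0.2019]
ee_rot: [0.097, 0.995, 0.001, -0.001]
force: [0.5, -0.3, 0.1]
opening: 0.0601
gripper_force: 0.0
```

```bash
python3 go.py .538 -.3215 .132 1.371
```

Run:
```python
from h import *
a=imaging.capture("scene");b=imaging.capture("top");np.save("scene1.npy",a,allow_pickle=True)
f=cv2.resize(a["frame"][220:350,140:270],(400,400),interpolation=2);g=cv2.resize(b["frame"][130:230,340:440],(400,400),interpolation=2)
cv2.imwrite("pics/c2.png",np.hstack([f,g])[:,:,::-1])
```

```text
t 3.3 pos [ 0.5391 -0.3177  0.2019] yaw 1.3772 F [ 0.5 -0.3  0.1]
tool d [ 0.0002 -0.0041  0.0699] turn 0.0062
```

View pics/c2.png

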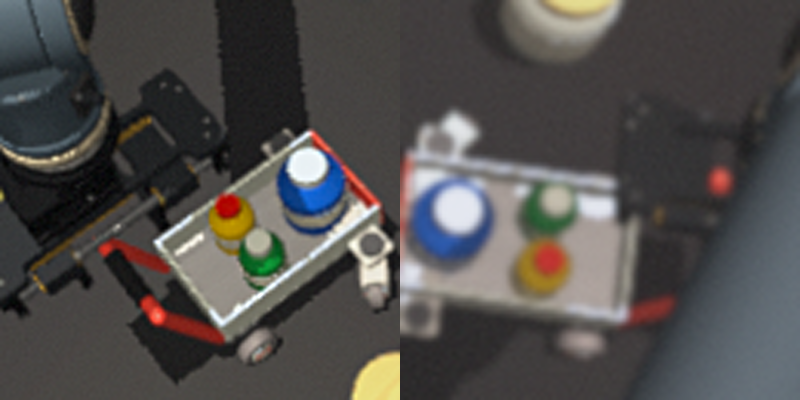

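The gripper hangs over the handle with its long side along the caddy's length. The sleeve (scene crop (130,280)) is free beneath it, and the caddy hasn't moved. I'll go down and grip.

Converted, 0.02 m is 0.4, -0.004 m is -0.08.

Request:
{"fn": "jog_arm", "kwargs": {
  "increments": [
    [0.06, [0, -0.08, 0.4], 0],
    [0.06, [0, 0, 0.4], 0],
    [0.06, [0, 0, 0.4], 0],
    [0.06, [0, 0, 0.2], 0],
    [0.06, [0, 0, 0], 0],
    [0.03, [0, 0, 0], 0],
    [0, [0, 0, 0], 0],
    [0, [0, 0, 0], 0],
    [0, [0, 0, 0], 0],
    [0, [0, 0, 0], 0]
  ],
  "grip_force": 15
}}

```text
clock: 4.4
tool_pos: [0.5379, -0.3244, 0.1329]
ee_rot: [0.098, 0.995, -0.0, 0.0]
force: [-0.2, 0.3, 0.3]
opening: 0.028
gripper_force: 0.0
```

```bash
python3 go.py .538 -.3215 .132 1.371
```

```text
t 4.4 pos [ 0.5379 -0.3244  0.1329] yaw 1.374 F [-0.2  0.3  0.3]
tool d [0.0004 0.0028 0.0009] turn 0.003
```

Request:
{"fn": "jog_arm", "kwargs": {
  "increments": [
    [0, [0, 0, 0], 0],
    [0, [0, 0, 0], 0],
    [0, [0, 0, 0], 0],
    [0, [0, 0, 0], 0]
  ],
  "grip_force": 25
}}

```text
clock: 4.8
tool_pos: [0.5378, -0.3242, 0.1325]
ee_rot: [0.098, 0.995, 0.0, 0.0]
force: [-0.2, 1.1, 1.3]
opening: 0.0151
gripper_force: 25.0
```

```bash
python3 go.py .538 -.3215 .132 1.371
```

```text
t 4.8 pos [ 0.5378 -0.3242  0.1325] yaw 1.3739 F [-0.2  1.1  1.3]
tool d [0.0004 0.0027 0.0005] turn 0.0029
```

Converted, 0.008 m is 0.16, 0.006 m is 0.12.

Request:
{"fn": "jog_arm", "kwargs": {
  "increments": [
    [0, [0, 0.1, 0], 0],
    [0, [0, 0.16, 0], 0],
    [0, [0, 0.16, 0], 0],
    [0, [0, 0.16, 0], 0],
    [0, [0, 0.16, 0], 0],
    [0, [0, 0.16, 0], 0],
    [0, [0, 0.16, 0], 0],
    [0, [0, 0.16, 0], 0],
    [0, [0, 0.16, 0], 0],
    [0, [0, 0.12, 0], 0],
    [0, [0, 0, 0], 0],
    [0, [0, 0, 0], 0]
  ]
}}

```text
clock: 6.0
tool_pos: [0.5525, -0.2503, 0.1325]
ee_rot: [0.098, 0.995, 0.0, 0.0]
force: [0.6, 0.1, 0.7]
opening: 0.015
gripper_force: 25.0
```

```bash
python3 go.py .538 -.3215 .132 1.374
```

Run:
```python
from h import *
a=imaging.capture("scene");b=imaging.capture("top");np.save("scene2.npy",a,allow_pickle=True);np.save("top2.npy",b,allow_pickle=True)
f=cv2.resize(a["frame"][210:340,170:300],(400,400),interpolation=2);g=cv2.resize(b["frame"][140:240,300:400],(400,400),interpolation=2)
cv2.imwrite("pics/c3.png",np.hstack([f,g])[:,:,::-1])
```

```text
t 6.0 pos [ 0.5525 -0.2503  0.1325] yaw 1.3744 F [0.6 0.1 0.7]
tool d [ 0.0004 -0.0727  0.0005] turn 0.0004
```

View pics/c3.png

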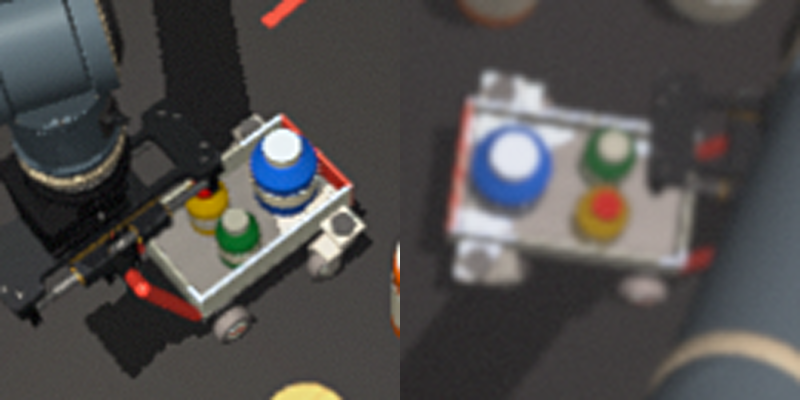

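Both castors have swung nearly straight: the left wheel is at top crop (500,262) behind its axis at (478,262), and the right wheel is at scene crop (325,262). I'll push a little further straight and plan the S-curve.

Converted, 0.008 m is 0.16, 0.006 m is 0.12.

Request:
{"fn": "jog_arm", "kwargs": {
  "increments": [
    [0, [0, 0.12, 0], 0],
    [0, [0, 0.16, 0], 0],
    [0, [0, 0.12, 0], 0],
    [0, [0, 0, 0], 0],
    [0, [0, 0, 0], 0]
  ]
}}

```text
clock: 6.6
tool_pos: [0.5565, -0.2303, 0.1325]
ee_rot: [0.098, 0.995, 0.0, -0.0]
force: [1.4, 0.2, 1.0]
opening: 0.0153
gripper_force: 25.0
```

Create plan.py:
```python
import numpy as np
from scipy.optimize import fsolve
from scipy.spatial.transform import Rotation as R
from h import *
a=load("scene2.npy");b=load("top2.npy")
Rp=tri(a,(281.5,282.5),b,(325.75,162.5));Lp=tri(a,(250.6,251.3),b,(319.5,205.5));d=Lp[0]-Rp[0]
print("pivots",Rp,Lp,"caddy yaw",np.arctan2(-d[0],d[1]),"mid-expected",(Rp[0]+Lp[0])/2-np.array([.5525+.185*.195,-.2503+.185*.981,.05]))
s=sense();r=R.from_quat(s["ee_rot"]).as_matrix();yaw=np.arctan2(r[1,1],r[0,1])
h=lambda t:np.array([np.cos(t),np.sin(t)])
bay=np.array([.549,.179]);by=1.4565
ax=s["tool_pos"][:2]+.06*h(yaw);rel=ax-(bay-.055*h(by));x0=rel@h(by);y0=rel@h(by+np.pi/2)
print(x0,y0,yaw-by)
N=20;FS=.085
def prof(A,B,S,n=14):
    u=(np.arange(N)+.5)/N;m=.47
    return np.where(u<m,A*np.minimum(1,3*np.minimum(u,m-u)/m),-B*np.minimum(1,3*np.minimum(u-m,1-u)/(1-m)))
def sim(p):
    ph=prof(*p);x,y,t=x0,y0,yaw-by
    for f in ph:x+=p[2]*np.cos(t+f/2);y+=p[2]*np.sin(t+f/2);t+=f
    return x+FS,y,t
p=fsolve(sim,[.08,.07,.011]);print(p,sim(p))
ph=prof(*p);S=p[2]
for f in ph:print(f"dx {S*np.sin(f/2)-.06*np.sin(f):.4f} dy {S*np.cos(f/2)+.06*(1-np.cos(f)):.4f} turn {-f:.4f}")
```

```bash
python3 plan.py
```

```text
pivots (array([ 0.65378532, -0.08147295,  0.05788357]), np.float64(0.0031975764341715257)) (array([ 0.52382271, -0.05509798,  0.05841304]), np.float64(0.00027539917885411366)) caddy yaw 1.3705727881177687 mid-expected [0.00022901 0.00052954 0.0081483 ]
-0.2909573183838726 -0.05902264274857559 -0.08145047595231869
[0.10795053 0.08392579 0.01098665] (np.float64(1.0921819004749977e-14), np.float64(-3.4378600769109646e-14), np.float64(1.214306433183765e-16))
dx -0.0009 dy 0.0110 turn -0.0172
dx -0.0028 dy 0.0111 turn -0.0517
dx -0.0047 dy 0.0112 turn -0.0861
dx -0.0059 dy 0.0113 turn -0.1080
dx -0.0059 dy 0.0113 turn -0.1080
dx -0.0059 dy 0.0113 turn -0.1080
dx -0.0054 dy 0.0113 turn -0.0999
dx -0.0036 dy 0.0111 turn -0.0655
dx -0.0017 dy 0.0110 turn -0.0310
dx 0.0001 dy 0.0110 turn 0.0024
dx 0.0014 dy 0.0110 turn 0.0261
dx 0.0027 dy 0.0111 turn 0.0499
dx 0.0040 dy 0.0111 turn 0.0736
dx 0.0046 dy 0.0112 turn 0.0839
dx 0.0046 dy 0.0112 turn 0.0839
dx 0.0046 dy 0.0112 turn 0.0839
dx 0.0045 dy 0.0112 turn 0.0831
dx 0.0032 dy 0.0111 turn 0.0594
dx 0.0019 dy 0.0110 turn 0.0356
dx 0.0006 dy 0.0110 turn 0.0119
```

Converted, 0.0113 m is 0.226, 0.0112 m is 0.224, -0.108 rad / 3.1416 = -0.0344.

Request:
{"fn": "jog_arm", "kwargs": {
  "increments": [
    [0, [-0.018, 0.22, 0], -0.0054],
    [0, [-0.056, 0.222, 0], -0.0166],
    [0, [-0.094, 0.224, 0], -0.0274],
    [0, [-0.118, 0.226, 0], -0.0344],
    [0, [-0.118, 0.226, 0], -0.0344],
    [0, [-0.118, 0.226, 0], -0.0344],
    [0, [-0.108, 0.226, 0], -0.0318],
    [0, [-0.072, 0.222, 0], -0.0207],
    [0, [-0.034, 0.22, 0], -0.0099],
    [0, [0, 0, 0], 0],
    [0, [0, 0, 0], 0]
  ]
}}

```text
clock: 7.7
tool_pos: [0.5838, -0.1292, 0.1325]
ee_rot: [-0.237, 0.972, 0.0, 0.0]
force: [1.8, 0.2, 1.0]
opening: 0.015
gripper_force: 25.0
```

Run:
```python
from h import *
a=imaging.capture("scene");b=imaging.capture("top");np.save("scene3.npy",a,allow_pickle=True);np.save("top3.npy",b,allow_pickle=True)
f=cv2.resize(a["frame"][170:300,180:310],(400,400),interpolation=2);g=cv2.resize(b["frame"][140:240,260:360],(400,400),interpolation=2)
cv2.imwrite("pics/c4.png",np.hstack([f,g])[:,:,::-1])
```

```bash
python3 plan.py|sed -n 2,3p
```

```text
-0.19835453860415556 -0.03640225548796203 0.5914129575915086
[-0.0397606   0.04843461  0.00605201] (np.float64(9.71445146547012e-17), np.float64(-1.5650458359828257e-16), np.float64(-1.2923689896027213e-16))
```

View pics/c4.png

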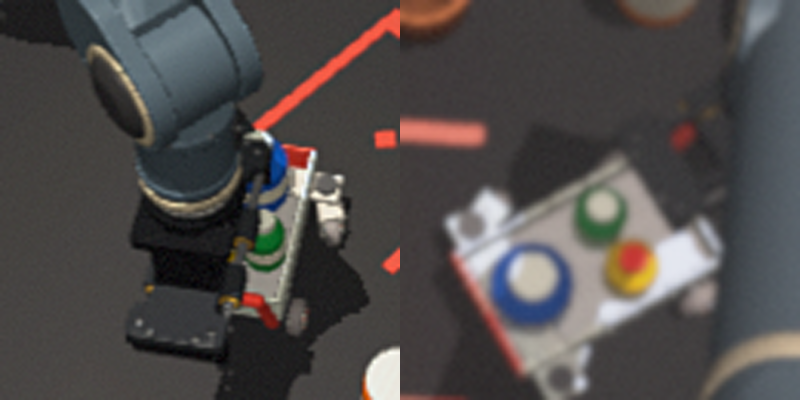

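The caddy is now turned about 0.6 rad left, with castor axes at top crop (472,225) and (562,377). I'll check its pose against the tool and plan the right turn.

Create plan2.py:
```python
from h import *
from scipy.optimize import fsolve
from scipy.spatial.transform import Rotation as R
b=load("top3.npy");P=plane(b,[(278,196.25),(300.5,234.25)],.055);d=P[1]-P[0]
s=sense();r=R.from_quat(s["ee_rot"]).as_matrix();yaw=np.arctan2(r[1,1],r[0,1])
h=lambda t:np.array([np.cos(t),np.sin(t)])
cy=np.arctan2(-d[0],d[1]);m=P.mean(0)[:2];print("tool yaw",yaw,"caddy",cy,"pivot mid",m,"expected",s["tool_pos"][:2]+.185*h(yaw))
bay=np.array([.549,.179]);by=1.4565
rel=s["tool_pos"][:2]+.06*h(yaw)-(bay-.055*h(by));x0=rel@h(by);y0=rel@h(by+np.pi/2)
N=10
u=(np.arange(N)+.5)/N;w=np.minimum(1,3*np.minimum(u,1-u));w/=w.sum()
def sim(p,FS):
    x=x0;y=y0;t=yaw-by;ph=-t*w
    for f in ph:x+=p[0]*np.cos(t+f/2);y+=p[0]*np.sin(t+f/2);t+=f
    return x+p[1],y
q=fsolve(lambda p:sim(p,0),[.011,.08]);print("step, final straight",q)
ph=-(yaw-by)*w;S=q[0]
for f in ph:print(f"dx {S*np.sin(f/2)-.06*np.sin(f):.4f} dy {S*np.cos(f/2)+.06*(1-np.cos(f)):.4f} turn {-f:.4f}")
```

```bash
python3 plan2.py
```

```text
tool yaw 2.0479129575915085 caddy 2.042146168631442 pivot mid [0.50064064 0.03456923] expected [0.49886779 0.03418728]
step, final straight [0.01276573 0.07886109]
dx 0.0007 dy 0.0128 turn 0.0132
dx 0.0021 dy 0.0128 turn 0.0397
dx 0.0035 dy 0.0129 turn 0.0662
dx 0.0047 dy 0.0130 turn 0.0883
dx 0.0047 dy 0.0130 turn 0.0883
dx 0.0047 dy 0.0130 turn 0.0883
dx 0.0047 dy 0.0130 turn 0.0883
dx 0.0035 dy 0.0129 turn 0.0662
dx 0.0021 dy 0.0128 turn 0.0397
dx 0.0007 dy 0.0128 turn 0.0132
```

Converted, 0.013 m is 0.26, 0.0129 m is 0.258, 0.04 rad / 3.1416 = 0.0127.

Request:
{"fn": "jog_arm", "kwargs": {
  "increments": [
    [0, [0.014, 0.256, 0], 0.0041],
    [0, [0.042, 0.256, 0], 0.0127],
    [0, [0.07, 0.258, 0], 0.021],
    [0, [0.094, 0.26, 0], 0.028],
    [0, [0.094, 0.26, 0], 0.028],
    [0, [0.094, 0.26, 0], 0.028],
    [0, [0.094, 0.26, 0], 0.028],
    [0, [0.07, 0.258, 0], 0.021],
    [0, [0.042, 0.256, 0], 0.0127],
    [0, [0.014, 0.256, 0], 0.0041],
    [0, [0, 0.2, 0], 0],
    [0, [0, 0.2, 0], 0],
    [0, [0, 0.2, 0], 0],
    [0, [0, 0, 0], 0],
    [0, [0, 0, 0], 0]
  ]
}}

```text
clock: 9.3
tool_pos: [0.53, 0.0167, 0.1324]
ee_rot: [0.055, 0.998, 0.0, -0.0]
force: [-1.5, -0.8, 1.4]
opening: 0.0152
gripper_force: 25.0
```

```bash
python3 go.py .5359 .0647 .1325 1.4565
```

Run:
```python
from h import *
a=imaging.capture("scene");b=imaging.capture("top");np.save("scene4.npy",a,allow_pickle=True);np.save("top4.npy",b,allow_pickle=True)
f=cv2.resize(a["frame"][150:280,220:350],(400,400),interpolation=2);g=cv2.resize(b["frame"][150:260,180:290],(400,400),interpolation=2)
cv2.imwrite("pics/c5.png",np.hstack([f,g])[:,:,::-1])
```

```text
t 9.3 pos [0.53   0.0167 0.1324] yaw 1.4598 F [-1.5 -0.8  1.4]
tool d [-0.0005  0.0483 -0.0001] turn 0.0033
```

View pics/c5.png

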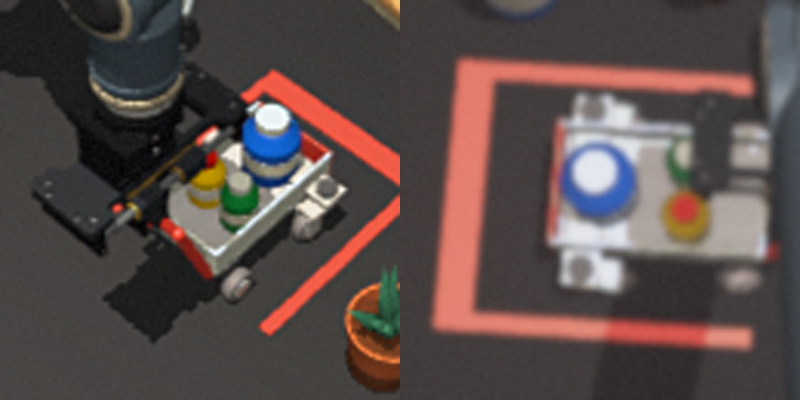

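The caddy is in the bay and close to square, with both castors nearly trailing (top crop axes at (594,108) and (580,270)). It has about 48 mm to go.

Converted, 0.009 m is 0.18, 0.008 m is 0.16.

Request:
{"fn": "jog_arm", "kwargs": {
  "increments": [
    [0, [0, 0.16, 0], 0],
    [0, [0, 0.18, 0], 0],
    [0, [0, 0.18, 0], 0],
    [0, [0, 0.18, 0], 0],
    [0, [0, 0.16, 0], 0],
    [0, [0, 0.1, 0], 0],
    [0, [0, 0, 0], 0],
    [0, [0, 0, 0], 0],
    [0, [0, 0, 0], 0]
  ]
}}

```text
clock: 10.3
tool_pos: [0.5353, 0.0638, 0.1325]
ee_rot: [0.056, 0.998, -0.0, 0.0]
force: [-1.0, 0.5, 0.6]
opening: 0.0152
gripper_force: 25.0
```

```bash
python3 go.py .5359 .0647 .1325 1.4565
```

Run:
```python
from h import *
b=load("top4.npy");P=plane(b,[(233.4,179.7),(229.5,224.3)],.056);d=P[1]-P[0];cy=np.arctan2(-d[0],d[1]);print(cy,P.mean(0)-np.array([.53+.185*np.cos(1.4598),.0167+.185*np.sin(1.4598),0]))
a=imaging.capture("scene");b=imaging.capture("top");np.save("scene5.npy",a,allow_pickle=True);np.save("top5.npy",b,allow_pickle=True)
f=cv2.resize(a["frame"][150:270,230:350],(400,400),interpolation=2);g=cv2.resize(b["frame"][150:250,180:280],(400,400),interpolation=2)
cv2.imwrite("pics/c6.png",np.hstack([f,g])[:,:,::-1])
```

```text
t 10.3 pos [0.5353 0.0638 0.1325] yaw 1.4586 F [-1.   0.5  0.6]
tool d [-0.0005  0.0009  0.    ] turn 0.0021
1.4511830745337628 [-0.00162125  0.00014154  0.056     ]
```

View pics/c6.png

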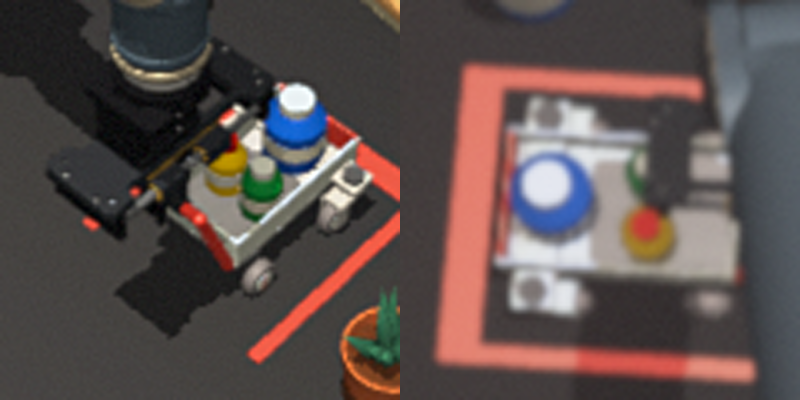

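The caddy stands in the bay, nose about 20 px short of the band in the crop, with castors trailing (wheels straight behind the axes at (548,116) and (532,290)). I'll release, lift clear and measure.

Converted, -0.04 m is -0.8, -0.03 m is -0.6.

Request:
{"fn": "jog_arm", "kwargs": {
  "increments": [
    [0.03, [0, 0, 0], 0],
    [0.045, [0, 0, 0], 0],
    [0.045, [0, 0, 0], 0],
    [0.045, [0, 0, 0], 0],
    [0.045, [0, 0, -0.2], 0],
    [0.045, [0, 0, -0.6], 0],
    [0.045, [0, 0, -0.8], 0],
    [0.045, [0, 0, -0.8], 0],
    [0.045, [0, -0.8, 0], 0],
    [0.045, [0, -0.8, 0], 0],
    [0.045, [0, -0.8, 0], 0],
    [0.045, [0, -0.8, 0], 0],
    [0.045, [0, -0.8, 0], 0],
    [0.045, [0, -0.8, 0], 0],
    [0.045, [0, -0.8, 0], 0],
    [0.045, [0, 0, 0], 0],
    [0.045, [0, 0, 0], 0]
  ]
}}

```text
clock: 12.1
tool_pos: [0.5039, -0.2151, 0.2531]
ee_rot: [0.057, 0.998, 0.0, 0.0]
force: [0.3, 1.1, 0.1]
opening: 0.0452
gripper_force: 0.0
```

Run:
```python
from h import *
a=imaging.capture("scene");b=imaging.capture("top");np.save("scene6.npy",a,allow_pickle=True);np.save("top6.npy",b,allow_pickle=True)
f=cv2.resize(a["frame"][150:270,230:350],(400,400),interpolation=2);g=cv2.resize(b["frame"][150:250,180:280],(400,400),interpolation=2)
cv2.imwrite("pics/c7.png",np.hstack([f,g])[:,:,::-1])
```

```text
(no output)
```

View pics/c7.png

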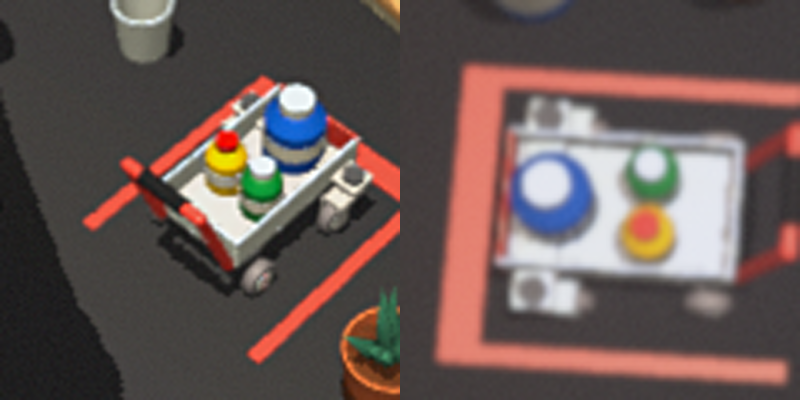

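The caddy stands free and unmoved by the release, level in the bay, with its castors trailing. The castor axes are at top crop (548,116) and (532,290), and the handle ends at scene crop (132,168) and (197,217).

Run:
```python
from h import *
a=load("scene6.npy");b=load("top6.npy");S=lambda u,v:(230+u*.3,150+v*.3)
R=tri(a,S(352,177),b,(217,179));L=tri(a,S(247,103),b,(213,222.5));H=plane(a,[S(132,168),S(197,217)],.152)
h=lambda t:np.array([np.cos(t),np.sin(t)]);by=1.4565;bay=np.array([.549,.179])
m=(R[0]+L[0])[:2]/2;k=H.mean(0)[:2];f=m-k
d=(L[0]-R[0]);e=H[0]-H[1]
print(R,L,"yaws: pivots",np.arctan2(-d[0],d[1])-by,"bar",np.arctan2(-e[0],e[1])-by,"mid line",np.arctan2(f[1],f[0])-by,np.linalg.norm(f))
for n,q in(("from pivots",m-.07*h(by)),("from handle",k+.115*h(by))):print(n,"along",(q-bay)@h(by),"left",(q-bay)@h(by+np.pi/2))
# direct gaps in top view at floor: rear wheel/castor positions
for nm,c,p in(("rear R sc",a,S(258,276)),("castR sc",a,S(333,217)),("rear L top",b,(180+308/4,150+300/4)),("castL top",b,(180+183/4,150+300/4)),("castR top",b,(180+198/4,150+127/4))):
    q=plane(c,[p],.018)[0,:2]-bay;print(nm,"bay frame",q@h(by),q@h(by+np.pi/2))
# bystanders moved?
D=cv2.absdiff(load("top0.npy")["frame"],b["frame"]).max(2)
for n,p in(("can",(326,130)),("jar",(381,128)),("plant",(264,133)),("soft",(209,135)),("cup",(200,281)),("brush",(130,221))):print(n,D[p[1]-18:p[1]+18,p[0]-18:p[0]+18].mean())
```

```text
(array([0.62102   , 0.24155577, 0.05246931]), np.float64(0.0006877183082361223)) (array([0.49033655, 0.25603389, 0.05479145]), np.float64(0.0008430067139889394)) yaws: pivots 0.00395857348056361 bar 0.006078055448532682 mid line 0.021871687374614535 0.18622362757797506
from pivots along 0.00010107699513269922 left 0.0013252326607439153
from handle along -0.0010780103941024895 left -0.0027474675752022374
rear R sc bay frame -0.05504995388819938 -0.0603693585603252
castR sc bay frame 0.04391564736961985 -0.06728714934124745
rear L top bay frame -0.055694402560831864 0.060304455216895266
castL top bay frame 0.03685715265160052 0.06596605181548142
castR top bay frame 0.03644190051929833 -0.06659970608855187
can 1.8680555555555556
jar 1.8641975308641976
plant 2.435185185185185
soft 2.126543209876543
cup 1.7916666666666667
brush 1.6558641975308641
```

The caddy is within about 3 mm and 0.02 rad of centred and square, the castors are straight, and the six things in view of the check haven't moved. I'll hand it in.

```bash
python3 -c "
from station import env, imaging, sense
print(env.job_done())"
```

```text
the job is handed in; nothing more can be done
None
```

The job is handed in at about 12 s on the robot's clock: the caddy stands in the bay nose to the band, within about 3 mm and 0.02 rad of centred and square, castors trailing straight, on its wheels and released; six of the seven bystanders checked unmoved, and the soap block, which was not checked, was well clear of the path.

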